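# Weigh a tray of salvaged cells on a hand scale

### The job

Take the sprung hand scale from its stand, hook it under the tray's wire handle and take up the slack until the scale carries about 150 g, pausing a good second there with the tray still standing on the bench. Then lift slowly until the tray hangs about one centimetre clear of the bench and hold it still there for two seconds to weigh it. Set it gently down where it stood, unhook, and hang the scale back in its stand; lift the tray by the scale only, without snatching or dropping it, and leave the other things alone.

Things in the scene. Friction and masses are not known exactly. Their poses are not given: they have to be found in the camera images.
- scale_grip (a point): centre of the orange handle block on top of the upright hand scale (block 36 along x, 24 along y, 50 high; pinch it across y). Axes: z up the scale, x the way the hook's tip points. All heights of the scale are measured down from this point: black collar (40 across) 28 to 34 mm, white tube (22 across) to 104 mm, then the wire hook
- scale_collar (a point): centre of the underside of the scale's collar, 34 mm below scale_grip, same axes; at fork when the scale hangs in the stand. The hook below (5 mm wire, in the x-z plane) is pulled down against the spring: 0.15 N per mm (6.5 mm per 100 g), end stop 64 mm below nominal. The scale's zero is out: without load the hook hangs 0 to 15 mm lower than its nominal heights, each time differently
- scale: the whole hand scale, 0.14 to 0.35 kg, origin as scale_collar. Nominal hook heights, measured below scale_grip: upper face of its seat (on the scale's axis, where a load hangs) 153.5 mm, lowest point 158.5 mm, top of its tip 141 mm; the back lies 14 mm to -x, the tip 15 mm to +x. The hook is open to +x: the wire handle goes in freely with its centre 128 to 134 mm below scale_grip
- stand: grey foot (150 x 120) with a column at +x and a blue fork on top, fixed. Origin on the bench under the fork's middle, z up. The fork opens to -x: slot 28 wide, flared mouth 54 mm from the middle, tines 8 thick, tops 160 up. The scale hangs with its collar on the tines, x along stand x; to take it, lift a little and draw out to -x, or lift straight up 150 mm
- fork (a point): middle of the fork at the top of the tines, 160 mm above the stand's origin; axes as the stand
- tray: steel tray, 84 along x, 124 along y, 26 high, a row of grey cells in it; weight unknown, 0.32 to 0.72 kg. Origin at the centre of its underside (on the bench at the start), z up. A stiff wire handle (5 thick) spans it in its y-z plane; nothing under the handle stands higher than 26 mm
- bail (a point): top of the tray's wire handle: centre of the wire at its peak, 95 mm above the tray's underside over its middle; axes as the tray. The wire runs along y here and falls away gently to both sides; a hook goes under it along x.
- meter: yellow multimeter, 130 x 66 x 39 mm, bystander; origin at its underside
- flux_jar: small yellow-lidded jar, 45 across, 30 high, bystander; origin at its underside
- wheel: black drive wheel lying flat, 68 across, 26 high, bystander; origin at its underside

How it is judged:
By the outcome, as a careful person would: the job done as asked, in the order asked, and still so for the second after the job is handed in, with the robot touching nothing.
It also fails if it takes over 72 s, if anything falls off the work surface, if the arm or the gripper's body presses on something with over 40 N, if the wrist force passes 120 N, or if a joint passes its speed limit or range.

### The arm

A 7-joint arm with a two-finger parallel gripper is mounted at the origin on a cart in front of the work surface, level with it; the furniture and walls round the work are solid. World frame = base frame: x ahead of the robot, y to its left, z up, the work surface at z = 0. Lengths are in m, angles in rad, forces in N, time in s.
With the tool pointing down it reaches from about 0.35 to 0.9 m from the base axis. Payload 19.9 kg.
Tool frame: the origin (TCP) lies between the finger pads; the fingertips stand 19 mm ahead of it and the grasp point (between the pads) is the TCP; z points along the fingers, y is the line along which they close (so a half turn about z gives the same grasp; the last joint's range is limited). The gripper opens to 94 mm and grips with 3 to 60 N. Pads are 16 mm wide; open, the fingers measure 119 mm over their backs; the gripper's body (75 mm by 177 mm) begins 78 mm behind the grasp point.
Start: joints at [1.232, 0.417, -0.01, 1.614, 0.005, 1.111, -0.053], TCP at [0.183, -0.598, 0.224] pointing down, gripper open.
Joint ranges: [-2.81, 2.81], [-0.39, 2.02], [-1.27, 1.25], [0.06, 2.57], [-1.19, 4.33], [0.19, 2], [-2.82, 2.82]. Speed limits (rad/s): [1.89, 1.89, 2.39, 2.39, 3.01, 3.01, 3.01].

### API

Orientations are given as a 3x3 rotation matrix whose columns are the frame's x, y, z axes.
In Python, from rig import robot gives the robot as it stands. Calls block until the motion is done:
- robot.move_ptp(position, orientation): joint-space move of the TCP to a pose.
- robot.move_linear(position, velocity=0.15, frame=None, threshold=None): straight line of the TCP; frame=None keeps the orientation; velocity is the mean speed in m/s. With threshold (N) it stops when the force on the tool has changed by that much, and returns True; else False.
- robot.goto_joints(angles): joint-space move.
- robot.gripper_to(opening): finger opening in m; the grip force is fixed at half the most; returns when the fingers have stopped.
- robot.pause(seconds).
- robot.ik(position, orientation): joint angles nearest the present ones, or None.
- robot.get_state(): the state.
- robot.grab_frame(name): name is "scene" or "side" or "wrist"; returns the picture (480x640x3 uint8, red, green, blue); there is no depth.
- robot.camera_info(name): a dict with "fx", "fy", "cx", "cy" (pixels), "rvec" (rotation vector, rad) and "tvec" (3), from world to camera coordinates, as OpenCV has them. Camera axes: x right, y down, z forward; pixel columns grow to the right and rows downward; lengths in m; the calibration is good to about 2 mm. A picture is of the moment at which its call begins: read the wrist's pose just before it. camera_info takes no time and is no camera call; for the wrist camera it gives the pose at the moment of the call.
A pose or a line that the arm cannot do raises robot.PlanningError and nothing moves.
- robot.sign_off(): hands the job in; it is judged then, once.
The state is a dict: "time": time; "qpos": joint angles; "joint_vel": joint speeds; "effort": joint torques, N m; "ee_pos": TCP position; "tool_rot": TCP orientation; "force": force on the tool from outside, world axes, zero at the start; "moment": the same for the moment, N m; "opening": finger opening in m; "grasp_force": force on a finger pad.
Only numpy, scipy, OpenCV 4.12 (cv2) and the standard library are available. Lean on these libraries where they do the work, as an engineer would, in place of code of your own. Each camera call takes 0.05 s, during which the arm holds its last target. There are 200 camera calls.

## Working session

There is one attempt and no reset: what is moved stays moved. The work goes in short steps, each a Python script; the robot and the scene stay as the last script left them, time stands still between calls to the robot, and variables do not carry over. Pictures are saved under pics/ and viewed, at most 10 in all, crops included, and the job is handed in when it is done.

```bash
mkdir -p pics; ls; python3 - <<'E'
from rig import robot
import cv2
for n in ("scene","side"):
    cv2.imwrite(f"pics/{n}0.png",robot.grab_frame(n)[:,:,::-1]); print(n,robot.camera_info(n))
s=robot.get_state(); print(s)
E
```

```text
pics
scene {'fx': 439.846185911185, 'fy': 439.846185911185, 'cx': 317.97208351315135, 'cy': 237.44912202274222, 'rvec': array([ 0.99019845, -2.30272946,  1.18353853]), 'tvec': array([0.43637912, 0.36004477, 0.86504222])}
side {'fx': 548.5503495318922, 'fy': 548.5503495318922, 'cx': 313.9826957768984, 'cy': 241.5946360459843, 'rvec': array([ 2.2849782 , -0.20397695,  0.07426031]), 'tvec': array([-0.58730134,  0.21924104,  1.25782757])}
{'time': 0.1, 'qpos': array([ 1.23251658,  0.41789933, -0.01031533,  1.61407023,  0.00468509,
        1.11068007, -0.05298648]), 'joint_vel': array([ 0.00021885, -0.00245513, -0.00015888, -0.0014919 , -0.00201791,
       -0.00048476, -0.00075566]), 'effort': array([ 2.63502719e-03, -8.52593923e+01,  6.40178304e-01, -4.26699829e+01,
       -4.88321052e-02,  1.64412183e-02, -2.92760696e-06]), 'ee_pos': array([ 0.18269418, -0.5973968 ,  0.22391549]), 'tool_rot': array([[ 9.56275579e-01,  2.92466898e-01, -3.62767570e-04],
       [ 2.92467116e-01, -9.56275092e-01,  9.67136467e-04],
       [-6.40501888e-05, -1.03094657e-03, -9.99999467e-01]]), 'force': array([ 0.02896875, -0.11602402,  0.00343201]), 'moment': array([-0.01605865,  0.04001221, -0.00937369]), 'grasp_force': 0.0, 'opening': 0.09411629415550546}
```

View pics/scene0.png

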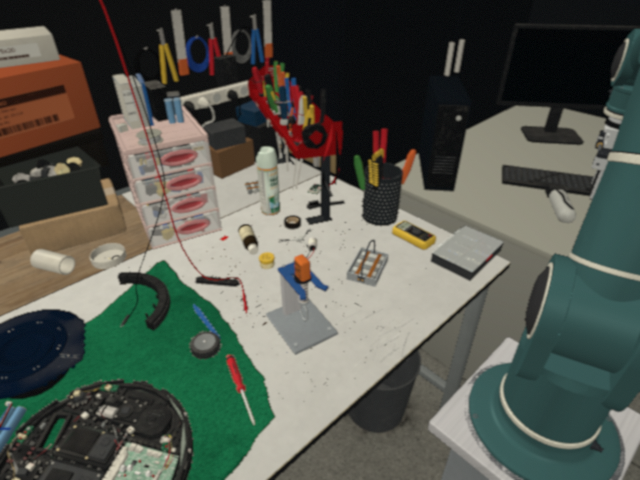

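View pics/side0.png

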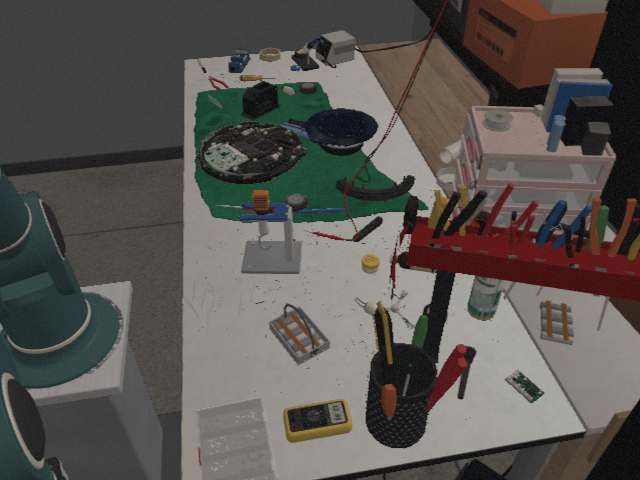

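The scene view shows the stand with the orange grip at (302,266) and the tray at (369,262), its wire top near (370,242). In the side view the grip is at (261,200), and the tray is at (299,333) with its wire top near (288,308).

```bash
cat > h.py <<'E'
import numpy as np, cv2
from rig import robot
def cam(n):
    c=robot.camera_info(n); R=cv2.Rodrigues(np.array(c['rvec']))[0]; t=np.array(c['tvec'])
    return np.array([[c['fx'],0,c['cx']],[0,c['fy'],c['cy']],[0,0,1]]),R,t
def ray(C,p):
    K,R,t=C; d=R.T@np.linalg.solve(K,[p[0],p[1],1.]); return -R.T@t,d
def onz(C,p,z):
    o,d=ray(C,p); return o+d*(z-o[2])/d[2]
def tri(C1,p1,C2,p2):
    o1,d1=ray(C1,p1);o2,d2=ray(C2,p2)
    s=np.linalg.lstsq(np.c_[d1,-d2],o2-o1,rcond=None)[0]
    a,b=o1+s[0]*d1,o2+s[1]*d2; return (a+b)/2,np.linalg.norm(a-b)
def proj(C,X):
    K,R,t=C; x=K@(R@np.asarray(X,float)+t); return x[:2]/x[2]
E
python3 - <<'E'
from h import *
A=cv2.imread('pics/scene0.png');B=cv2.imread('pics/side0.png')
f=lambda I,x,y:cv2.resize(I[y:y+75,x:x+100],(400,300),interpolation=cv2.INTER_CUBIC)
cv2.imwrite('pics/comp.png',np.vstack([np.hstack([f(A,260,245),f(A,320,225)]),np.hstack([f(B,225,185),f(B,250,295)])]))
# orange
for n,I,w in(('scene',A,(280,250,325,285)),('side',B,(245,185,280,215))):
    h=cv2.cvtColor(I,cv2.COLOR_BGR2HSV);x0,y0,x1,y1=w
    m=cv2.inRange(h[y0:y1,x0:x1],(3,120,70),(20,255,255));s=cv2.connectedComponentsWithStats(m)
    print(n,[(a+np.array([x0,y0,0,0,0]),c+[x0,y0]) for a,c in zip(s[2][1:],s[3][1:])])
E
```

```text
scene [(array([295, 255,  16,  27, 342]), array([302.02923977, 268.09356725]))]
side [(array([253, 190,  16,  20, 245]), array([261.0122449 , 198.77142857]))]
```

View pics/comp.png

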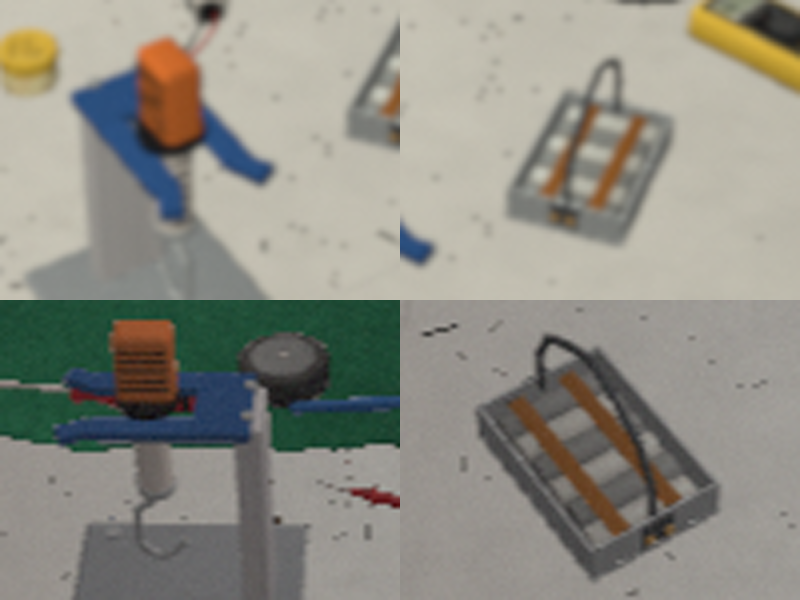

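The composite shows the fork opening to the left in the side view, the hook tip pointing right towards the column, and the tray rim corners and arched wire in both views. I'll turn these into points.

```bash
python3 - <<'E'
from h import *
np.set_printoptions(precision=4,suppress=True)
S,D=cam('scene'),cam('side')
print('grip tri',tri(S,(302,268),D,(261,198.8)))
g=tri(S,(302,268),D,(261,198.8))[0]
for nm,C,P in(('scene',S,[(303,295),(326,286.5)]),('side',D,[(241.5,203.5),(240,217)])):
    q=[onz(C,p,.16) for p in P];print(nm,'tine ends',*q,'gap',np.linalg.norm(q[0]-q[1]))
q=[onz(D,p,.006) for p in[(246.5,242),(301,242.5),(302,272),(242,270)]];print('foot side',*q)
for nm,C,P in(('scene',S,[(362.5,248.75),(388,255.5),(375.5,280.5),(347.5,272.5)]),('side',D,[(299.25,307.5),(329.5,342.5),(298.75,357.5),(270,323)])):
    q=np.array([onz(C,p,.026) for p in P]);print(nm,'tray',*q,'c',q.mean(0),'edges',[np.linalg.norm(q[i]-q[i-1]) for i in range(4)], 'yaw',[np.degrees(np.arctan2(*(q[i]-q[i-1])[1::-1])) for i in range(4)])
    c=q.mean(0);c[2]=.095;print('bail predicted px',proj(C,c))
E
```

```text
grip tri (array([0.4988, 0.1774, 0.1928]), np.float64(0.003301288054122204))
scene tine ends [0.4587 0.2096 0.16  ] [0.4444 0.1558 0.16  ] gap 0.05563114537178005
side tine ends [0.4523 0.213  0.16  ] [0.4448 0.1599 0.16  ] gap 0.05356292040083542
foot side [0.4527 0.2432 0.006 ] [0.5978 0.2137 0.006 ] [0.5828 0.101  0.006 ] [0.4326 0.1366 0.006 ]
scene tray [ 0.5956 -0.1402  0.026 ] [ 0.5238 -0.1689  0.026 ] [ 0.4777 -0.0606  0.026 ] [ 0.5517 -0.0308  0.026 ] c [ 0.5372 -0.1001  0.026 ] edges [np.float64(0.11793624861330688), np.float64(0.07727542147800301), np.float64(0.11770597313215754), np.float64(0.07982219414689648)] yaw [np.float64(-68.15948500875758), np.float64(-158.21994940364343), np.float64(113.08023138049512), np.float64(21.96704641895703)]
bail predicted px [370.0405 243.8721]
side tray [ 0.5555 -0.0347  0.026 ] [ 0.6054 -0.1479  0.026 ] [ 0.5329 -0.1754  0.026 ] [ 0.483  -0.0689  0.026 ] c [ 0.5442 -0.1067  0.026 ] edges [np.float64(0.08023001961657496), np.float64(0.12372135953747258), np.float64(0.07750906796222679), np.float64(0.1176281538436729)] yaw [np.float64(25.263986206547894), np.float64(-66.25773244959196), np.float64(-159.21283423954637), np.float64(115.10417240621759)]
bail predicted px [298.124  311.4442]
```

```bash
cat >> h.py <<'E'
def Rt(deg):  # tool down, tool x along world yaw deg
    a=np.radians(deg);c,s=np.cos(a),np.sin(a); return np.array([[c,s,0],[s,-c,0],[0,0,-1.]])
def shot(n,name):
    C=cam(n); I=robot.grab_frame(n); cv2.imwrite(f'pics/{name}.png',I[:,:,::-1]); np.savez(f'pics/{name}.npz',K=C[0],R=C[1],t=C[2]); return C,I
def load(name):
    z=np.load(f'pics/{name}.npz'); return (z['K'],z['R'],z['t']),cv2.imread(f'pics/{name}.png')
E
python3 - <<'E'
from h import *
np.set_printoptions(precision=4,suppress=True)
p=robot.get_state()['ee_pos']
robot.move_linear([p[0],p[1],.40],velocity=.25)
for y in(22.5,-12):
    print(y,robot.ik([.54,-.10,.40],Rt(y)),robot.ik([.54,-.10,.40],Rt(y+180)))
robot.move_ptp([.50,-.10,.40],Rt(22.5)); C,_=shot('wrist','wt'); print(proj(C,[.54,-.103,.095]),-C[1].T@C[2])
robot.move_ptp([.47,.18,.37],Rt(-12)); C,_=shot('wrist','ws'); print(proj(C,[.4988,.1774,.194]),-C[1].T@C[2])
print(robot.get_state()['time'],robot.get_state()['qpos'])
a,b=cv2.imread('pics/wt.png'),cv2.imread('pics/ws.png')
cv2.imwrite('pics/w2.png',np.hstack([cv2.resize(i,(400,300)) for i in(a,b)]))
E
```

```text
22.5 [ 0.5927  0.2026 -0.5541  1.5358  0.1071  1.4336 -1.145 ] [ 0.9807  0.3142 -1.0855  1.5252  0.2783  1.4699  1.8509]
-12 [ 0.5594  0.1981 -0.513   1.5369  0.0977  1.4323 -1.739 ] [ 0.6941  0.2195 -0.6815  1.5328  0.1388  1.4385  1.3675]
[333.2881 174.4493] [ 0.5704 -0.0724  0.5602]
[314.4831 195.8156] [0.5451 0.1623 0.5303]
4.3167 [ 0.2868  0.1416 -0.7873  1.6852  0.1026  1.3572 -2.2986]
```

View pics/w2.png

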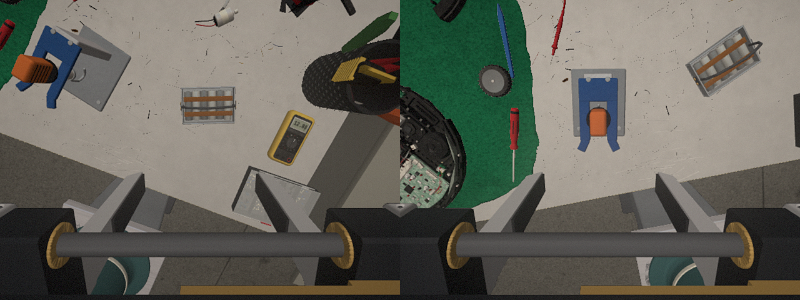

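The tray's centre is at about (333,168) in the full wrist frame, close to the prediction, and both the tray and the stand line up with the yaws I assumed. I'll enlarge both.

```bash
python3 - <<'E'
from h import *
_,a=load('wt');_,b=load('ws')
f=lambda I,x,y:cv2.resize(I[y:y+150,x:x+100],(400,600),interpolation=cv2.INTER_CUBIC)
cv2.imwrite('pics/w3.png',np.hstack([f(a,283,95),f(b,270,100)]))
C,_=load('ws')
m=cv2.inRange(cv2.cvtColor(b,cv2.COLOR_BGR2HSV)[150:230,290:350],(3,120,70),(20,255,255))
c=max(cv2.findContours(m,0,2)[0],key=cv2.contourArea);print(cv2.minAreaRect(c),cv2.boundingRect(c))
print(proj(C,[.4988,.1774,.194]),proj(C,[.4988,.1774,.219]))
E
```

```text
((26.5, 45.5), (43.0, 27.0), 90.0) (13, 24, 28, 44)
[314.48312737 195.8155528 ] [314.05571699 199.9823807 ]
```

View pics/w3.png

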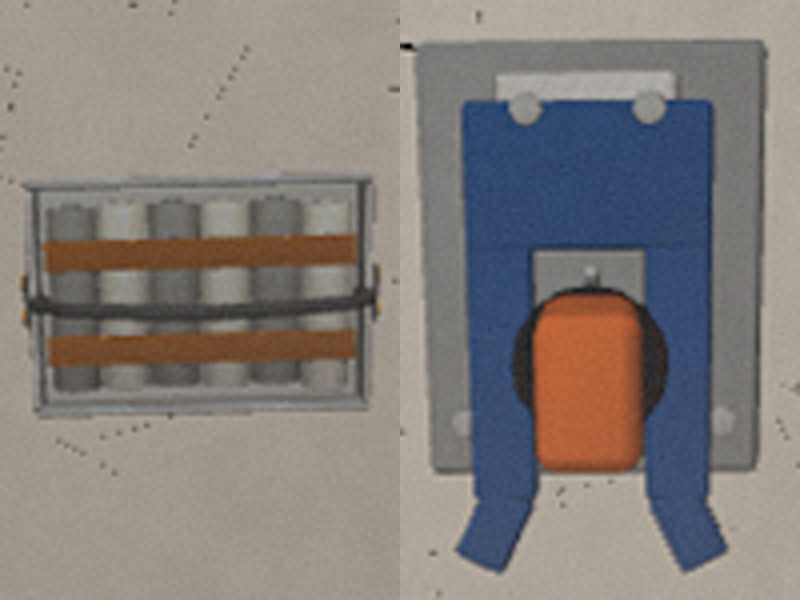

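```bash
python3 - <<'E'
from h import *
np.set_printoptions(precision=4,suppress=True)
C,_=load('wt')
q=np.array([onz(C,p,.026) for p in[(289.25,141.75),(376,139.75),(375.5,196.25),(292.25,197.5)]])
yw=lambda v:np.degrees(np.arctan2(v[1],v[0]))
print('tray c',q.mean(0),'edges',[np.linalg.norm(q[i]-q[i-1]) for i in range(4)],'yaw',yw(q[0]-q[3]),yw(q[1]-q[2]),yw(q[0]-q[1])-90,yw(q[3]-q[2])-90)
print('bail',onz(C,(334.25,173),.095), 'wire ends', *[onz(C,p,.026) for p in[(289.25,171),(377,169.5)]])
C,_=load('ws')
P=lambda x,y,z:onz(C,(270+(x-400)/4,100+y/4),z)
print('grip',P(588,394,.219),'ends',P(588,318,.219),P(588,470,.219),'width',np.linalg.norm(P(535,394,.219)-P(642,394,.219)))
a,b=P(589,260,.16),P(592.5,490,.16);print('fork line',a,b,yw(a-b))
t=[P(458,550,.16),P(503,572,.16),P(683,570,.16),P(727,550,.16)];print('tips',*t,yw(t[0]-t[3])-90,yw(t[1]-t[2])-90)
f=[P(418,43,.006),P(765,41,.006),P(757,466,.006),P(435,472,.006)];print('foot c',np.mean(f,0),[np.linalg.norm(f[i]-f[i-1]) for i in range(4)],yw(f[0]-f[3]),yw(f[1]-f[2]),yw(f[0]-f[1])-90)
E
```

```text
tray c [ 0.5421 -0.1046  0.026 ] edges [np.float64(0.07938461067964997), np.float64(0.12290540298206956), np.float64(0.08024836925926714), np.float64(0.12275666769443243)] yaw 24.362478348538463 24.247099532506887 23.712059456890813 23.30814880200893
bail [ 0.5421 -0.1034  0.095 ] wire ends [ 0.5157 -0.0467  0.026 ] [ 0.5661 -0.1632  0.026 ]
grip [0.4995 0.1746 0.219 ] ends [0.5154 0.1712 0.219 ] [0.4832 0.1781 0.219 ] width 0.023017358569052588
fork line [0.5237 0.1697 0.16  ] [0.4661 0.1811 0.16  ] -11.228962490148868
tips [0.4577 0.2192 0.16  ] [0.4493 0.2089 0.16  ] [0.44   0.1622 0.16  ] [0.4429 0.1499 0.16  ] -12.002663592254692 -11.341446878717917
foot c [0.5133 0.1714 0.006 ] [np.float64(0.14886116250281997), np.float64(0.11813544757963602), np.float64(0.14724402394218503), np.float64(0.11830138324647221)] -11.492307263925753 -11.429752813448538 -11.700765379758181
```

```bash
python3 - <<'E'
from h import *
np.set_printoptions(precision=4,suppress=True)
g=np.array([.4995,.1746,.194]);R=Rt(-11.5)
robot.move_ptp(g+[0,0,.10],R)
robot.move_linear(g,velocity=.12,frame=R)
robot.gripper_to(.015); s=robot.get_state(); print(s['opening'],s['grasp_force'],s['ee_pos'],s['force'],s['time'])
robot.move_linear(g+[0,0,.010],velocity=.05); s=robot.get_state();print(s['force'],s['opening'])
robot.move_linear(g+[0,0,.010]-R[:,0]*.10,velocity=.12)
robot.move_linear(g+[0,0,.10]-R[:,0]*.10,velocity=.2)
F=[]
for _ in range(6): robot.pause(.05);F.append(robot.get_state()['force'])
print(np.mean(F,0),np.std(F,0),robot.get_state()['time'])
shot('scene','s1');shot('side','d1')
E
```

```text
0.023902088668836245 29.999903440475464 [0.4995 0.1747 0.194 ] [ 0.6032  0.6674 -0.1752] 6.8
[-0.4106 -0.6944 -2.4565] 0.02407933069054005
[-0.3052 -0.1118 -2.1063] [0.5654 0.3315 0.375 ] 9.0333
```

```bash
python3 - <<'E'
from h import *
np.set_printoptions(precision=4,suppress=True)
R=Rt(23.7);b=np.array([.5421,-.104,.095])
p=b+[0,0,.131]-R[:,0]*.05
robot.move_ptp(p+[0,0,.06],R)
robot.move_linear(p,velocity=.12)
robot.pause(.3)
S,A=shot('scene','s2');D,B=shot('side','d2');print(robot.get_state()['time'],robot.get_state()['ee_pos'])
A,B=A[:,:,::-1],B[:,:,::-1]
u=proj(S,p-[0,0,.13]).astype(int);v=proj(D,p-[0,0,.13]).astype(int);print(u,v)
f=lambda I,x,y:cv2.resize(I[y:y+100,x:x+66],(396,600),interpolation=cv2.INTER_CUBIC)
print(u-[33,60],v-[33,60])
cv2.imwrite('pics/c2.png',np.hstack([f(A,*(u-[33,60])),f(B,*(v-[33,60]))]))
E
```

```text
11.4417 [ 0.4964 -0.1242  0.2262]
[387 246] [276 320]
[354 186] [243 260]
```

View pics/c2.png

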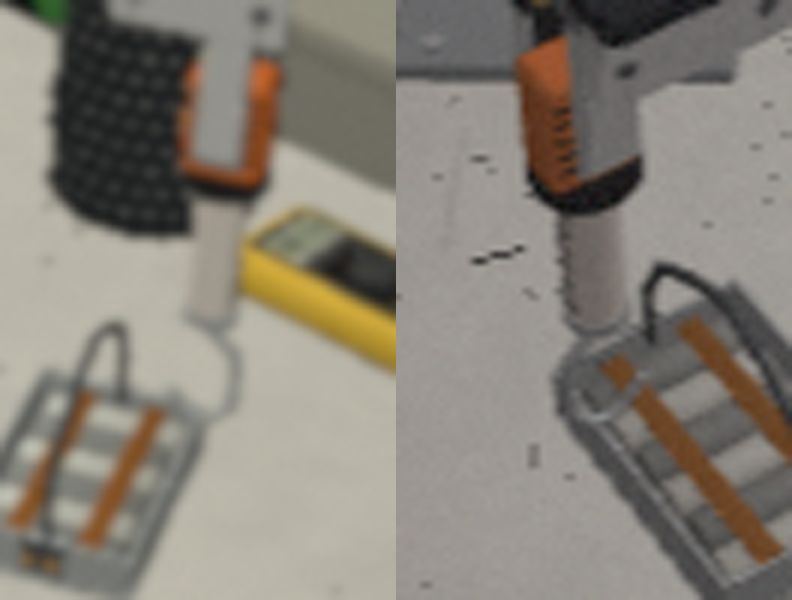

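The hook hangs clear on the tray's −x side. Its bottom is at about (277,330) in the side view, with the tip pointing at the wire. I'll insert it and take up the slack.

```bash
cat >> h.py <<'E'
def force(T=.4):
    F=[]
    for _ in range(int(T/.02)): robot.pause(.02);F.append(robot.get_state()['force'])
    return np.mean(F,0),np.std(F,0)[2]
E
python3 - <<'E'
from h import *
np.set_printoptions(precision=3,suppress=True)
D=cam('side')
for o in(0,.015):print(proj(D,[.4964,-.1242,.2262-.1585-o]))
R=Rt(23.7);q=np.array([.5421,-.104,.226])
print(robot.move_linear(q,velocity=.06,threshold=4)); robot.pause(.3)
F0,s=force(.6);print(F0,s);np.save('F0.npy',F0)
robot.move_linear(q+[0,0,.017],velocity=.04)
for h in(.017,.021,.025,.029,.033,.037,.041):
    robot.move_linear(q+[0,0,h],velocity=.02)
    F,s=force(.3);print(h,F-F0,s,robot.get_state()['ee_pos'][2])
    if F[2]-F0[2]<-.8:break
print(robot.get_state()['time'])
shot('side','d3')
E
```

```text
[277.798 329.001]
[278.189 333.458]
False
[ 0.118 -0.089 -1.912] 0.5498455885895743
0.017 [-0.366  0.192 -0.205] 0.427983968221956 0.2429476775230168
0.021 [ 0.014  0.08  -0.327] 0.4413287254056423 0.2469346787606937
0.025 [ 0.08   0.172 -0.469] 0.5539200824806778 0.25098683272299277
0.029 [ 0.438  0.183 -0.943] 0.6231207998747548 0.25496438813745215
16.1
```

```bash
python3 - <<'E'
from h import *
np.set_printoptions(precision=3,suppress=True)
F0=np.load('F0.npy');q=np.array([.5421,-.104,.226])
h=.0323
robot.move_linear(q+[0,0,h],velocity=.015)
F,s=force(1.5);w=-(F-F0)[2];print(h,F-F0)
if abs(w-1.47)>.25:
    h+=np.clip((1.47-w)/150,-.003,.003);robot.move_linear(q+[0,0,h],velocity=.015);F,s=force(1.4);w=-(F-F0)[2];print(h,F-F0)
h0=.5*(h-w/150)+.5*.0225;print('h0',h0,robot.get_state()['time'])
shot('side','d4')
hold=0
while h<.082:
    h+=.004;robot.move_linear(q+[0,0,h],velocity=.02)
    F,s=force(.3);w=-(F-F0)[2];d=150*(h-h0)-w;print(round(h,4),round(w,2),round(d,2))
    if d>.5: break
print(robot.get_state()['time'],F-F0); shot('side','d5')
np.save('h.npy',[h,h0])
E
```

```text
0.0323 [ 0.413  0.104 -1.303]
h0 0.02305755938884057 17.7667
0.0363 1.98 0.01
0.0403 2.52 0.07
0.0443 3.21 -0.02
0.0483 3.82 -0.03
0.0523 4.53 -0.14
0.0563 4.39 0.6
21.4167 [-0.124  0.066 -4.389]
```

```bash
python3 - <<'E'
from h import *
np.set_printoptions(precision=3,suppress=True)
F0=np.load('F0.npy');q=np.array([.5421,-.104,.226])
robot.move_linear(q+[0,0,.0627],velocity=.015)
C,I=shot('side','d6');F,s=force(1.0);print(F-F0,s,'lift est',.0627-.02306+(F-F0)[2]/150)
_,A=load('d4')
# tracked vertical shift of tray (template from lower rim / cells)
x0,y0,x1,y1=262,315,335,372
T=A[y0:y1,x0:x1];B=I[:,:,::-1]
for (a,b,c,d) in((290,335,332,368),(268,318,300,362),(300,340,330,366)):
    r=cv2.matchTemplate(cv2.resize(np.ascontiguousarray(B[b-12:d+12,a-12:c+12]),None,fx=8,fy=8,interpolation=2),cv2.resize(A[b:d,a:c],None,fx=8,fy=8,interpolation=2),5)
    m=cv2.minMaxLoc(r);print(m[1],np.array(m[3])/8-12)
for z in(0,.01):print(proj(C,[.545,-.11,.02+z]))
print(robot.get_state()['time'])
cv2.imwrite('pics/c6.png',np.hstack([cv2.resize(x[290:380,250:340],(400,400),interpolation=2) for x in(A,B)]))
E
```

```text
[-0.179  0.137 -4.363] 0.5247828482138295 lift est 0.010550435888268206
0.9888070821762085 [ 0.125 -3.125]
0.9945420026779175 [ 0. -3.]
0.9860174655914307 [ 0.125 -3.125]
[299.775 334.788]
[299.64  331.924]
22.925
```

View pics/c6.png

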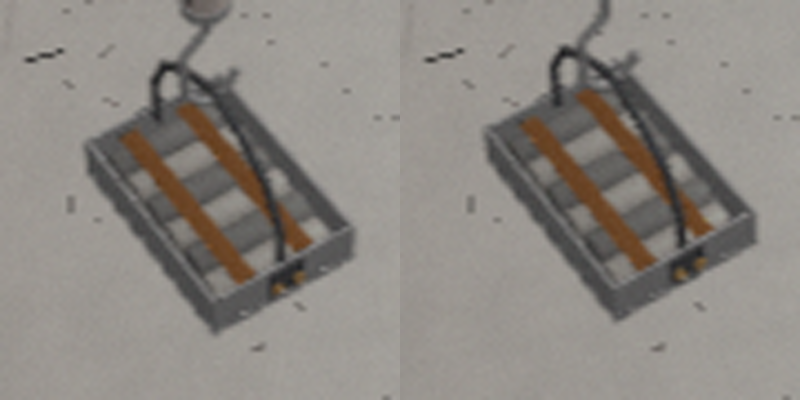

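The tray hangs level. It has moved up 3.1 px in the side view, about 10.5 mm. I'll finish the hold, set it down and unhook.

```bash
python3 - <<'E'
from h import *
np.set_printoptions(precision=3,suppress=True)
F0=np.load('F0.npy');q=np.array([.5421,-.104,.226]);R=Rt(23.7)
F,s=force(2.2);print(F-F0)
robot.move_linear(q+[0,0,.046],velocity=.010)
robot.move_linear(q+[0,0,.020],velocity=.03)
robot.move_linear(q,velocity=.04);robot.pause(.2)
F,s=force(.4);print(F-F0)
print(robot.move_linear(q-R[:,0]*.05,velocity=.06,threshold=4))
_,I=shot('side','d7');B=I[:,:,::-1];_,A=load('d4');_,A0=load('d2')
for (a,b,c,d) in((290,335,332,368),(268,318,300,362)):
    r=cv2.matchTemplate(cv2.resize(np.ascontiguousarray(B[b-12:d+12,a-12:c+12]),None,fx=8,fy=8,interpolation=2),cv2.resize(A[b:d,a:c],None,fx=8,fy=8,interpolation=2),5)
    m=cv2.minMaxLoc(r);print(m[1],np.array(m[3])/8-12)
print(robot.get_state()['time'],robot.get_state()['opening'])
cv2.imwrite('pics/c7.png',np.hstack([cv2.resize(x[270:380,240:350],(400,400),interpolation=2) for x in(A0,B)]))
E
```

```text
[-0.097  0.058 -4.284]
[ 0.076  0.047 -0.065]
False
0.9926257729530334 [ 0.25  -0.125]
0.974174976348877 [ 0.25  -0.125]
29.8083 0.023963719129103882
```

View pics/c7.png

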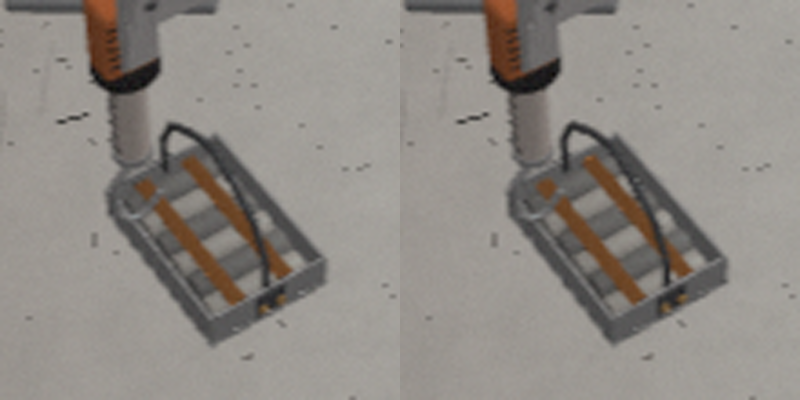

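The tray is back where it stood, within about 0.3 px, and the hook is free on the −x side. Next I'll hang the scale back in its stand.

```bash
python3 - <<'E'
from h import *
np.set_printoptions(precision=3,suppress=True)
g=np.array([.4995,.1746,.194]);R=Rt(-11.5)
p=robot.get_state()['ee_pos'];robot.move_linear([p[0],p[1],.295],velocity=.15)
robot.move_ptp(g+[0,0,.10]-R[:,0]*.10,R)
robot.move_linear(g+[0,0,.010]-R[:,0]*.10,velocity=.15);robot.pause(.2)
print(robot.move_linear(g+[0,0,.010],velocity=.06,threshold=5))
print(robot.move_linear(g+[0,0,.0005],velocity=.02,threshold=6))
F,_=force(.3);print(F,robot.get_state()['ee_pos'])
shot('side','d8');_,I=shot('scene','s8');_,J=load('d8')
cv2.imwrite('pics/c8.png',np.hstack([cv2.resize(I[235:325,260:350,::-1],(400,400),interpolation=2),cv2.resize(J[180:270,220:310],(400,400),interpolation=2)]))
print(robot.get_state()['time'])
E
```

```text
False
True
[-0.581 -0.274  6.731] [0.499 0.174 0.194]
35.325
```

View pics/c8.png

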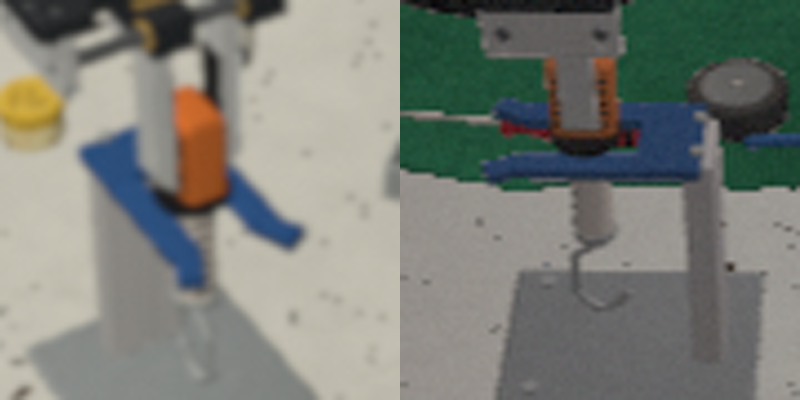

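The collar sits on the tines in the fork's middle, with about 7 N of seating contact. I'll release and retreat straight up.

```bash
python3 - <<'E'
from h import *
p=robot.get_state()['ee_pos']
robot.gripper_to(.09);robot.pause(.3)
robot.move_linear([p[0],p[1],p[2]+.18],velocity=.12);robot.pause(.5)
C,I=shot('side','d9');_,J=load('side0') if 0 else (0,cv2.imread('pics/side0.png'))
_,A=shot('scene','s9')
K=lambda x:cv2.resize(np.ascontiguousarray(x),(400,300),interpolation=2)
cv2.imwrite('pics/c9.png',np.vstack([np.hstack([K(J[180:280,210:330]),K(I[180:280,210:330,::-1])]),np.hstack([K(A[235:325,260:380,::-1]),K(I[260:460,180:440,::-1])])]))
print(robot.get_state()['time'])
E
```

```text
38.9833
```

View pics/c9.png

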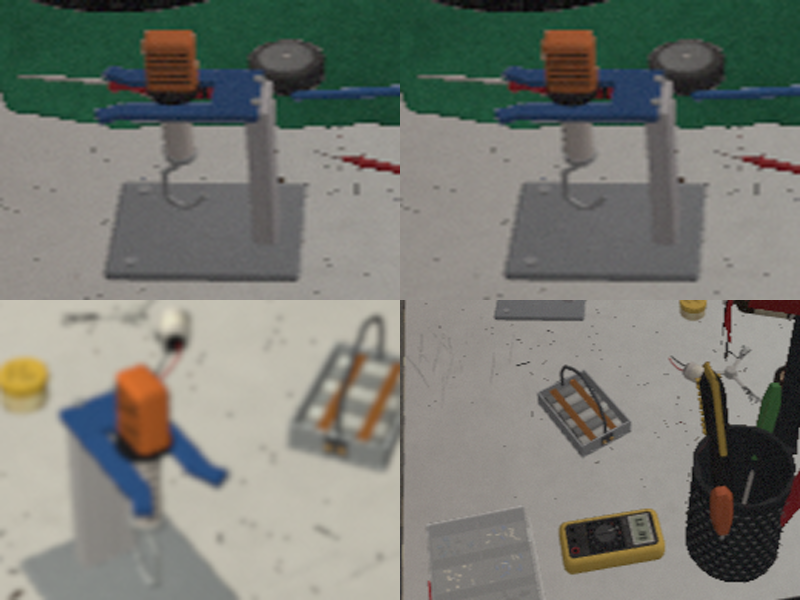

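The scale hangs as it did at the start, and the tray and the other things are in place.

```bash
python3 -c "
from rig import robot
print(robot.sign_off())"
```

```text
the job is handed in; nothing more can be done
None
```

The job is done and handed in, with about 39 s of the 72 s used: after a 1.5 s pause at roughly 135–140 g, the tray hung about 10.5 mm clear for over 3 s and weighed about 0.44 kg, then went back where it stood, and the scale hangs in its stand again.

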